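# Gauge and clamp a gang of key blanks

### The arm

A 6-joint arm with a two-finger parallel gripper is mounted at the origin on the work surface. World frame = base frame: x ahead of the robot, y to its left, z up, the work surface at z = 0. Lengths are in m, angles in degrees, forces in N, time in s.
With the tool pointing down it reaches from about 0.325 to 0.775 m from the base axis. Payload 5.5 kg.
Tool frame: the origin (TCP) lies at the centre of the arm's flange, where the gripper is bolted on; the fingertips stand 182 mm ahead of it and the grasp point (between the pads) lies 163 mm ahead of it; z points along the fingers, y is the direction in which the jaws open and shut (so a half turn about z gives the same grasp; the last joint's range is limited). The gripper opens to 88 mm and grips with 3 to 60 N. Pads are 20 mm wide; open, the fingers measure 115 mm over their backs; the gripper's body (75 mm by 178 mm) begins 61 mm behind the grasp point.
Start: joints at [-71.201, 5.22, 70.514, -0, 104.267, -3.249], TCP at [0.225, -0.556, 0.405] pointing down, gripper open.
Joint ranges: [-164.24, 164.24], [-49.07, 125.15], [9.68, 141.18], [-86.29, 266.29], [3.28, 154.24], [-151.56, 151.56]. Speed limits (degrees/s): [147.25, 147.25, 172.46, 180, 180, 180].

### API

Orientations are given as [roll, pitch, yaw] about the fixed x, y, z axes, in that order (R = Rz(yaw) Ry(pitch) Rx(roll)).
In Python, from station import r gives the robot as it stands. The module is installed in compiled form; this text tells all that it offers. Calls block until the motion is done:
- r.reach(position, orientation): joint-space move of the TCP to a pose.
- r.servo_line(position, rotation=None, speed=0.15): straight line of the TCP; rotation=None keeps the orientation; speed is the mean speed in m/s.
- r.move_joints(angles): joint-space move.
- r.let_go() and r.grab(squeeze=None): open the fingers fully, or close them until they stop; squeeze is the grip in N (None keeps the last).
- r.wait(seconds).
- r.inverse_kinematics(position, orientation): joint angles nearest the present ones, or None.
- r.sense(): the state.
- r.snapshot(name): name is "side" or "top" or "wrist"; returns a dict with "frame" (480x640x3 uint8, red, green, blue), "fx", "fy", "cx", "cy" (pixels), "R" (3x3) and "t" (3): a world point X has camera coordinates R X + t. Camera axes: x right, y down, z forward; pixel columns grow to the right and rows downward; lengths in m; the calibration is good to about 2 mm. The wrist camera is an equidistant fisheye: a pixel r from the principal point sees the ray r / f radians off the axis. A picture is of the moment at which its call begins. There is no depth.
A pose or a line that the arm cannot do raises r.IKError and nothing moves.
- r.hand_in(): hands the job in, once; it reports no verdict.
The state is a dict: "clock": time; "joints": joint angles; "joint_vel": joint speeds; "joint_torque": joint torques, N m; "tcp_pos": TCP position; "orientation": TCP orientation; "contact_force": force on the tool from outside, world axes, zero at the start; "torque": the same for the moment, N m; "opening": finger opening in m.
Only numpy, scipy, OpenCV 4.12 (cv2) and the standard library are available. Lean on these libraries where they do the work, as an engineer would, in place of code of your own. Each camera call takes 0.05 s, during which the arm holds its last target. There are 200 camera calls.

### The job

Set up the clamp bed for milling: flip the gauge leaf down, lay every brass key blank from the mat in a channel of its own, bow towards the robot and tip right up against the gauge leaf, and only then turn the clamp knob clockwise until it clicks. With the blanks clamped, flip the gauge leaf fully back up out of the way; all blanks must stay at the gauge line, and the padlock and the jar are not part of the job and must not be moved.

Things in the scene. Friction and masses are not known exactly. Their poses are not given: they have to be found in the camera images.
- fixture: Clamp bed: fixed grey plate 220 x 375 mm (y -225 to 150), top at z = 20 mm. Origin on the table amid five channels; x along the channels, away from the robot to the gauge, y left, z up; yaw within 0.2 rad. One blank per channel, bow to the robot, tip at the gauge line x = 45 mm. Clamped, blanks' centre lines are at y = -110, -55, 0, 55, 110 mm
- channel1 (a point): Channel 1 (y = -114 mm): a point on the plate's top at the gauge line, midway between the channel's fixed steel rib (+y side) and sliding aluminium jaw (-y side) when open. Both are 8 mm high, at bed x 5 to 35 mm, 24 mm apart for the 16 mm shank. The knob moves all jaws together up to 8 mm to +y, pressing shanks lightly on the ribs
- channel2 (a point): Channel 2 (y = -59 mm): a point on the plate's top at the gauge line, midway between the channel's fixed steel rib (+y side) and sliding aluminium jaw (-y side) when open. Both are 8 mm high, at bed x 5 to 35 mm, 24 mm apart for the 16 mm shank. The knob moves all jaws together up to 8 mm to +y, pressing shanks lightly on the ribs
- channel3 (a point): Channel 3 (y = -4 mm): a point on the plate's top at the gauge line, midway between the channel's fixed steel rib (+y side) and sliding aluminium jaw (-y side) when open. Both are 8 mm high, at bed x 5 to 35 mm, 24 mm apart for the 16 mm shank. The knob moves all jaws together up to 8 mm to +y, pressing shanks lightly on the ribs
- channel4 (a point): Channel 4 (y = 51 mm): a point on the plate's top at the gauge line, midway between the channel's fixed steel rib (+y side) and sliding aluminium jaw (-y side) when open. Both are 8 mm high, at bed x 5 to 35 mm, 24 mm apart for the 16 mm shank. The knob moves all jaws together up to 8 mm to +y, pressing shanks lightly on the ribs
- channel5 (a point): Channel 5 (y = 106 mm): a point on the plate's top at the gauge line, midway between the channel's fixed steel rib (+y side) and sliding aluminium jaw (-y side) when open. Both are 8 mm high, at bed x 5 to 35 mm, 24 mm apart for the 16 mm shank. The knob moves all jaws together up to 8 mm to +y, pressing shanks lightly on the ribs
- leaf (a joint): Gauge leaf (flip stop), hinge along the bed's y at bed x = 85, z = 32 mm. 0 = down: its 270 mm wide lip crosses all channels, near face at the gauge line, lower edge 6 mm above the plate. 1.75 = fully up, leaning away from the robot. Friction holds it where left from about 0.8 up; lower, it falls down by its weight. Torque under 0.2 N m
- leaf_grip (a point): Centre of the leaf's black handle: a roller 20 mm across, 24 mm long, parallel to the hinge, 60 mm from its axis. Pinch its ends (fingers closing along the bed's y; it turns in the fingers) or push it. In the bed's frame x = 85 - 60 cos(a), y = 0, z = 32 + 60 sin(a) mm, a = 0.96 rad + joint leaf
- clamp (a joint): Clamp knob on the right of the bed, axis upright at bed x = -20, y = -195 mm. 0 = open; grows clockwise seen from above to its stop at 1.2 = clamped. An over-centre detent pushes it back to 0 with up to 0.28 N m until 0.8 rad; past that it clicks over, snaps on to 1.2 by itself and stays. Turned back below 0.8 it snaps open
- clamp_grip (a point): On the knob's axis at the height to grip, 93 mm above the table. The grip is an upright bar 52 mm long, 14 mm wide, 30 mm high (75 to 105 mm above the table), lying along the bed's x at joint 0 and turning with the knob. Below it a dark housing, 76 x 46 mm, 64 mm high
- blank1: Brass key blank 110 x 34 x 14 mm, 0.24 kg, same either way up, flat on the 3 mm mat left of the bed. Shank 16 mm wide, square, from the flat tip back to a round bow 34 mm across. Origin: balance point and place to grip, on the underside (as built), mid-width, 62 mm behind the tip, 48 mm ahead of the bow's rear. x: to the tip, z: out of a flat face. None if absent
- blank1_tip (a point): Middle of the flat end (tip) of blank1, half way up its 14 mm thickness
- blank2: Brass key blank 110 x 34 x 14 mm, 0.24 kg, same either way up, flat on the 3 mm mat left of the bed. Shank 16 mm wide, square, from the flat tip back to a round bow 34 mm across. Origin: balance point and place to grip, on the underside (as built), mid-width, 62 mm behind the tip, 48 mm ahead of the bow's rear. x: to the tip, z: out of a flat face. None if absent
- blank2_tip (a point): Middle of the flat end (tip) of blank2, half way up its 14 mm thickness
- blank3: Brass key blank 110 x 34 x 14 mm, 0.24 kg, same either way up, flat on the 3 mm mat left of the bed. Shank 16 mm wide, square, from the flat tip back to a round bow 34 mm across. Origin: balance point and place to grip, on the underside (as built), mid-width, 62 mm behind the tip, 48 mm ahead of the bow's rear. x: to the tip, z: out of a flat face. None if absent
- blank3_tip (a point): Middle of the flat end (tip) of blank3, half way up its 14 mm thickness
- blank4: Brass key blank 110 x 34 x 14 mm, 0.24 kg, same either way up, flat on the 3 mm mat left of the bed. Shank 16 mm wide, square, from the flat tip back to a round bow 34 mm across. Origin: balance point and place to grip, on the underside (as built), mid-width, 62 mm behind the tip, 48 mm ahead of the bow's rear. x: to the tip, z: out of a flat face. None if absent
- blank4_tip (a point): Middle of the flat end (tip) of blank4, half way up its 14 mm thickness
- blank5: Brass key blank 110 x 34 x 14 mm, 0.24 kg, same either way up, flat on the 3 mm mat left of the bed. Shank 16 mm wide, square, from the flat tip back to a round bow 34 mm across. Origin: balance point and place to grip, on the underside (as built), mid-width, 62 mm behind the tip, 48 mm ahead of the bow's rear. x: to the tip, z: out of a flat face. None if absent
- blank5_tip (a point): Middle of the flat end (tip) of blank5, half way up its 14 mm thickness
- padlock: Bystander: brass padlock 50 x 28 x 82 mm standing on the table, origin under its middle
- pin_jar: Bystander: jar 60 mm across, 75 mm high, origin under its middle
There are look-alikes about, which are no part of the job. Leave any purple look-alike of the blank3 alone. Leave any blue look-alike of the blank5 alone.

How it is judged (in metres and radians):
On the way, in this order (a step that is already met when the one before it is completed fails the run):
1. the gauge leaf is flipped down (value of joint leaf below 0.08 rad), for 0.2 s.
2. every blank lies in a channel with its tip at the lowered gauge leaf, the clamp still open (x of blank1_tip in the frame of fixture between 0.042 and 0.0475 m and z of blank1_tip in the frame of fixture between 0.023 and 0.031 m and angle between the x axis of each of blank1, blank2, blank3, blank4, blank5 and the x axis of fixture, either way round below 0.2 rad and (y of blank1_tip in the frame of fixture between -0.12 and -0.104 m or y of blank1_tip in the frame of fixture between -0.065 and -0.049 m or y of blank1_tip in the frame of fixture between -0.01 and 0.006 m or y of blank1_tip in the frame of fixture between 0.045 and 0.061 m or y of blank1_tip in the frame of fixture between 0.1 and 0.116 m) and x of blank2_tip in the frame of fixture between 0.042 and 0.0475 m and z of blank2_tip in the frame of fixture between 0.023 and 0.031 m and (y of blank2_tip in the frame of fixture between -0.12 and -0.104 m or y of blank2_tip in the frame of fixture between -0.065 and -0.049 m or y of blank2_tip in the frame of fixture between -0.01 and 0.006 m or y of blank2_tip in the frame of fixture between 0.045 and 0.061 m or y of blank2_tip in the frame of fixture between 0.1 and 0.116 m) and x of blank3_tip in the frame of fixture between 0.042 and 0.0475 m and z of blank3_tip in the frame of fixture between 0.023 and 0.031 m and (y of blank3_tip in the frame of fixture between -0.12 and -0.104 m or y of blank3_tip in the frame of fixture between -0.065 and -0.049 m or y of blank3_tip in the frame of fixture between -0.01 and 0.006 m or y of blank3_tip in the frame of fixture between 0.045 and 0.061 m or y of blank3_tip in the frame of fixture between 0.1 and 0.116 m) and x of blank4_tip in the frame of fixture between 0.042 and 0.0475 m and z of blank4_tip in the frame of fixture between 0.023 and 0.031 m and (y of blank4_tip in the frame of fixture between -0.12 and -0.104 m or y of blank4_tip in the frame of fixture between -0.065 and -0.049 m or y of blank4_tip in the frame of fixture between -0.01 and 0.006 m or y of blank4_tip in the frame of fixture between 0.045 and 0.061 m or y of blank4_tip in the frame of fixture between 0.1 and 0.116 m) and x of blank5_tip in the frame of fixture between 0.042 and 0.0475 m and z of blank5_tip in the frame of fixture between 0.023 and 0.031 m and (y of blank5_tip in the frame of fixture between -0.12 and -0.104 m or y of blank5_tip in the frame of fixture between -0.065 and -0.049 m or y of blank5_tip in the frame of fixture between -0.01 and 0.006 m or y of blank5_tip in the frame of fixture between 0.045 and 0.061 m or y of blank5_tip in the frame of fixture between 0.1 and 0.116 m) and value of joint leaf below 0.08 rad and value of joint clamp below 0.6 rad), for 0.3 s.
3. the clamp knob is turned past its click with the blanks still at the lowered gauge leaf (x of blank1_tip in the frame of fixture between 0.0415 and 0.0475 m and z of blank1_tip in the frame of fixture between 0.023 and 0.031 m and angle between the x axis of each of blank1, blank2, blank3, blank4, blank5 and the x axis of fixture, either way round below 0.15 rad and (y of blank1_tip in the frame of fixture between -0.12 and -0.104 m or y of blank1_tip in the frame of fixture between -0.065 and -0.049 m or y of blank1_tip in the frame of fixture between -0.01 and 0.006 m or y of blank1_tip in the frame of fixture between 0.045 and 0.061 m or y of blank1_tip in the frame of fixture between 0.1 and 0.116 m) and x of blank2_tip in the frame of fixture between 0.0415 and 0.0475 m and z of blank2_tip in the frame of fixture between 0.023 and 0.031 m and (y of blank2_tip in the frame of fixture between -0.12 and -0.104 m or y of blank2_tip in the frame of fixture between -0.065 and -0.049 m or y of blank2_tip in the frame of fixture between -0.01 and 0.006 m or y of blank2_tip in the frame of fixture between 0.045 and 0.061 m or y of blank2_tip in the frame of fixture between 0.1 and 0.116 m) and x of blank3_tip in the frame of fixture between 0.0415 and 0.0475 m and z of blank3_tip in the frame of fixture between 0.023 and 0.031 m and (y of blank3_tip in the frame of fixture between -0.12 and -0.104 m or y of blank3_tip in the frame of fixture between -0.065 and -0.049 m or y of blank3_tip in the frame of fixture between -0.01 and 0.006 m or y of blank3_tip in the frame of fixture between 0.045 and 0.061 m or y of blank3_tip in the frame of fixture between 0.1 and 0.116 m) and x of blank4_tip in the frame of fixture between 0.0415 and 0.0475 m and z of blank4_tip in the frame of fixture between 0.023 and 0.031 m and (y of blank4_tip in the frame of fixture between -0.12 and -0.104 m or y of blank4_tip in the frame of fixture between -0.065 and -0.049 m or y of blank4_tip in the frame of fixture between -0.01 and 0.006 m or y of blank4_tip in the frame of fixture between 0.045 and 0.061 m or y of blank4_tip in the frame of fixture between 0.1 and 0.116 m) and x of blank5_tip in the frame of fixture between 0.0415 and 0.0475 m and z of blank5_tip in the frame of fixture between 0.023 and 0.031 m and (y of blank5_tip in the frame of fixture between -0.12 and -0.104 m or y of blank5_tip in the frame of fixture between -0.065 and -0.049 m or y of blank5_tip in the frame of fixture between -0.01 and 0.006 m or y of blank5_tip in the frame of fixture between 0.045 and 0.061 m or y of blank5_tip in the frame of fixture between 0.1 and 0.116 m) and value of joint leaf below 0.08 rad and value of joint clamp above 1.05 rad), for 0.2 s.
4. the gauge leaf is flipped back up (value of joint leaf above 1.4 rad and value of joint clamp above 1.05 rad), for 0.2 s.
At the end, for the whole second after the job is handed in: Each blank lies flat in a channel of its own, at rest, tip within 4 mm of the gauge line (3 mm when first gauged) and along the channel within 0.15 rad; the clamp knob rests past its click (above 1.05 rad); the gauge leaf is up (above 1.4 rad) (all of step 4 and x of blank1_tip in the frame of fixture between 0.041 and 0.0475 m and z of blank1_tip in the frame of fixture between 0.023 and 0.031 m and angle between the x axis of each of blank1, blank2, blank3, blank4, blank5 and the x axis of fixture, either way round below 0.15 rad and (y of blank1_tip in the frame of fixture between -0.12 and -0.104 m or y of blank1_tip in the frame of fixture between -0.065 and -0.049 m or y of blank1_tip in the frame of fixture between -0.01 and 0.006 m or y of blank1_tip in the frame of fixture between 0.045 and 0.061 m or y of blank1_tip in the frame of fixture between 0.1 and 0.116 m) and x of blank2_tip in the frame of fixture between 0.041 and 0.0475 m and z of blank2_tip in the frame of fixture between 0.023 and 0.031 m and (y of blank2_tip in the frame of fixture between -0.12 and -0.104 m or y of blank2_tip in the frame of fixture between -0.065 and -0.049 m or y of blank2_tip in the frame of fixture between -0.01 and 0.006 m or y of blank2_tip in the frame of fixture between 0.045 and 0.061 m or y of blank2_tip in the frame of fixture between 0.1 and 0.116 m) and x of blank3_tip in the frame of fixture between 0.041 and 0.0475 m and z of blank3_tip in the frame of fixture between 0.023 and 0.031 m and (y of blank3_tip in the frame of fixture between -0.12 and -0.104 m or y of blank3_tip in the frame of fixture between -0.065 and -0.049 m or y of blank3_tip in the frame of fixture between -0.01 and 0.006 m or y of blank3_tip in the frame of fixture between 0.045 and 0.061 m or y of blank3_tip in the frame of fixture between 0.1 and 0.116 m) and x of blank4_tip in the frame of fixture between 0.041 and 0.0475 m and z of blank4_tip in the frame of fixture between 0.023 and 0.031 m and (y of blank4_tip in the frame of fixture between -0.12 and -0.104 m or y of blank4_tip in the frame of fixture between -0.065 and -0.049 m or y of blank4_tip in the frame of fixture between -0.01 and 0.006 m or y of blank4_tip in the frame of fixture between 0.045 and 0.061 m or y of blank4_tip in the frame of fixture between 0.1 and 0.116 m) and x of blank5_tip in the frame of fixture between 0.041 and 0.0475 m and z of blank5_tip in the frame of fixture between 0.023 and 0.031 m and (y of blank5_tip in the frame of fixture between -0.12 and -0.104 m or y of blank5_tip in the frame of fixture between -0.065 and -0.049 m or y of blank5_tip in the frame of fixture between -0.01 and 0.006 m or y of blank5_tip in the frame of fixture between 0.045 and 0.061 m or y of blank5_tip in the frame of fixture between 0.1 and 0.116 m) and linear speed of each of blank1, blank2, blank3, blank4, blank5 below 0.02 m/s); the robot touches nothing.
It fails at once if the padlock is moved more than 30 mm (distance of padlock from where it was at the start of the episode above 0.03 m).
It fails at once if the pin_jar is moved more than 30 mm (distance of pin_jar from where it was at the start of the episode above 0.03 m).
Of blank1, blank2, blank3, blank4, blank5 only 3 to 5 are there at a start; the rules pass over those that are not, and their reading is None.
At some moment in a run one of blank1, blank2, blank3, blank4, blank5 may be knocked a few centimetres aside while the robot is not near it.
Once in a run the grip may slacken for a moment while it holds something.
It also fails if it takes over 208 s, if anything falls off the work surface, if the arm or the gripper's body presses on something with over 40 N, if the wrist force passes 120 N, or if a joint passes its speed limit or range.

## Working session

There is one attempt and no reset: what is moved stays moved. The work goes in short steps, each a Python script; the robot and the scene stay as the last script left them, time stands still between calls to the robot, and variables do not carry over. Pictures are saved under pics/ and viewed, about 12 in all and at most 16, crops included, and the job is handed in when it is done.

```bash
mkdir -p pics; python3 - <<'E'
from station import r
import cv2,numpy as np
for n in("top","side"):
    s=r.snapshot(n); cv2.imwrite(f"pics/{n}0.png",s["frame"][:,:,::-1]); print(n,s["fx"],s["cx"],s["cy"],np.round(s["R"],3).tolist(),np.round(s["t"],3).tolist(), (-np.array(s["R"]).T@s["t"]).round(3))
print(r.sense())
E
```

```text
top 457.8666222918579 315.11928651444214 239.2852975464901 [[-0.005, -1.0, 0.001], [-0.998, 0.005, -0.061], [0.061, -0.001, -0.998]] [0.096, 0.545, 1.395] [0.459 0.094 1.426]
side 438.921870800685 316.21417510489607 237.87202878285262 [[-0.999, -0.031, -0.014], [-0.014, 0.764, -0.645], [0.03, -0.644, -0.764]] [0.522, -0.016, 1.104] [0.487 0.74  0.841]
{'clock': 0.1, 'joints': array([-7.12014583e+01,  5.25756146e+00,  7.05720139e+01, -9.83788036e-04,
        1.04267804e+02, -3.24876766e+00]), 'joint_vel': array([ 0.02390799, -0.02793377, -0.10727862,  0.07343165,  0.01457008,
        0.09780687]), 'joint_torque': array([ 3.38375663e-03, -4.47856736e+01, -4.07569098e+01,  7.01573188e-02,
        2.84337468e-02, -1.21764456e-04]), 'tcp_pos': array([ 0.22523406, -0.55617365,  0.40366182]), 'orientation': array([-1.79902723e+02, -4.56628133e-03,  2.20470639e+01]), 'contact_force': array([ 0.24179871,  0.4984594 , -0.0632857 ]), 'torque': array([-0.018843  , -0.05323339,  0.04330472]), 'opening': 0.08797252848237727}
```

View pics/top0.png

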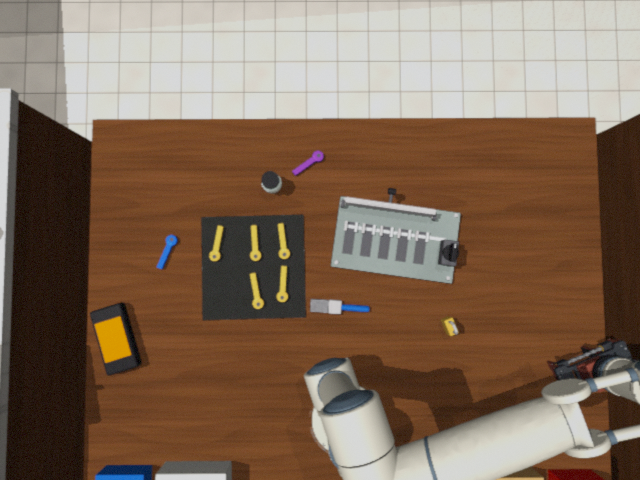

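View pics/side0.png

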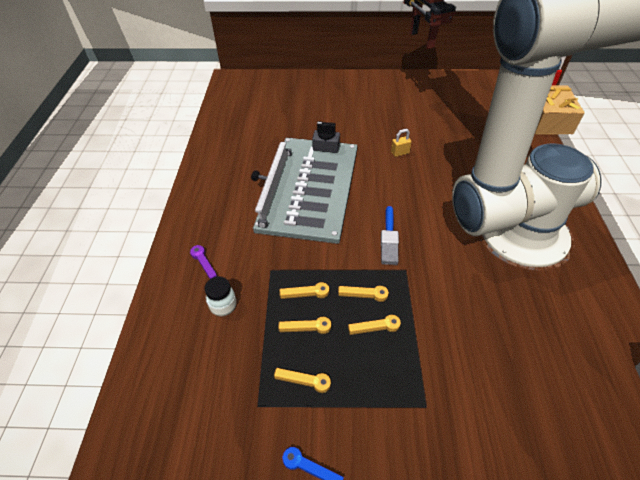

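Candidates (top view pixels): five yellow blanks on the mat at (217,243), (254,243), (283,241), (256,291) and (282,284), all with the bow towards the robot. These are the targets. The look-alikes are purple at (308,163) and blue at (167,251), both off the mat. Other items are the jar (271,183), padlock (451,326) and a hammer (340,308). The bed is at (397,240), its leaf is up, and the handle is at (392,192). Next: colour masks and a near wrist view.

```bash
cat > h.py <<'E'
from station import r
import cv2, numpy as np
def rays(s,px):
    px=np.atleast_2d(np.float64(px)); d=(px-[s["cx"],s["cy"]])/[s["fx"],s["fy"]]
    R=np.array(s["R"]); return -R.T@s["t"], R, d
def onplane(s,px,z,fish=False):
    c,R,d=rays(s,px)
    if fish:
        th=np.linalg.norm(d,axis=1,keepdims=True)+1e-9
        v=np.hstack([d/th*np.sin(th),np.cos(th)])
    else: v=np.hstack([d,np.ones((len(d),1))])
    w=v@R; return c+w*((z-c[2])/w[:,2])[:,None]
def project(s,P,fish=False):
    p=np.atleast_2d(P)@np.array(s["R"]).T+s["t"]
    if fish:
        rr=np.linalg.norm(p[:,:2],axis=1,keepdims=True); uv=p[:,:2]/rr*np.arctan2(rr,p[:,2:])
    else: uv=p[:,:2]/p[:,2:]
    return uv*[s["fx"],s["fy"]]+[s["cx"],s["cy"]]
def blanks(s,z=0.015,fish=False,amin=80):
    """yellow blobs: list of (origin xy, yaw deg of tip direction, length, width)"""
    hsv=cv2.cvtColor(s["frame"],cv2.COLOR_RGB2HSV)
    m=cv2.inRange(hsv,(18,110,80),(34,255,255)); out=[]
    for c in cv2.findContours(m,cv2.RETR_EXTERNAL,cv2.CHAIN_APPROX_NONE)[0]:
        if cv2.contourArea(c)<amin: continue
        P=onplane(s,c[:,0],z,fish)[:,:2]
        ctr,(w,h),_=cv2.minAreaRect(np.float32(P*1000)); L,W=max(w,h),min(w,h)
        if not(90<L<130 and 25<W<48): out.append((P.mean(0).round(4),None,round(L),round(W))); continue
        q=cv2.boxPoints(((ctr),(w,h),_)); e=q[1]-q[0] if np.linalg.norm(q[1]-q[0])>np.linalg.norm(q[2]-q[1]) else q[2]-q[1]
        u=e/np.linalg.norm(e); k=(P*1000-ctr)@u; lat=(P*1000-ctr)@np.array([-u[1],u[0]])
        if np.ptp(lat[k>L*.2])>np.ptp(lat[k<-L*.2]): u=-u
        out.append(((np.array(ctr)-7*u)/1000,np.degrees(np.arctan2(u[1],u[0])),round(L),round(W)))
    return out
E
python3 - <<'E'
from h import *
s=r.snapshot("top")
for b in blanks(s): print(b)
hsv=cv2.cvtColor(s["frame"],cv2.COLOR_RGB2HSV)
m=cv2.inRange(hsv,(60,8,70),(110,60,230)); m[:150]=0
m=cv2.morphologyEx(m,cv2.MORPH_CLOSE,np.ones((9,9)))
c=max(cv2.findContours(m[:, :],cv2.RETR_EXTERNAL,cv2.CHAIN_APPROX_NONE)[0],key=lambda c:cv2.contourArea(c)if 330<c[:,0,0].mean()<470 else 0)
P=onplane(s,c[:,0],.02)[:,:2]; print(cv2.minAreaRect(np.float32(P*1000)))
# corner screws
S=onplane(s,[[341,200],[458,213],[451,279],[334,266]],.02)[:,:2]; print(S.round(3))
print("handle",onplane(s,[392,191],.057))
ctr=P.mean(0)
r.reach([0.52,-0.09,0.5],[180,0,-5])
s=r.snapshot("wrist"); cv2.imwrite("pics/w0.png",s["frame"][:,:,::-1]); print(s["fx"],s["cx"],s["cy"],r.sense()["clock"])
import pickle; pickle.dump(s,open("w0.pkl","wb"))
E
```

```text
(array([-0.1673, -0.5221]), None, 138, 35)
(array([ 0.2824, -0.3126]), None, 54, 40)
(array([0.2438, 0.7122]), None, 123, 83)
(array([0.38310633, 0.27352251]), np.float32(5.9462447), 115, 35)
(array([0.40344766, 0.1953613 ]), np.float32(0.018065173), 113, 37)
(array([0.52851951, 0.39646803]), np.float32(-13.544574), 114, 37)
(array([0.52991616, 0.27855161]), np.float32(0.13285133), 114, 37)
(array([0.53436611, 0.19026773]), np.float32(2.048187), 112, 37)
((543.8909912109375, -154.71917724609375), (372.5920715332031, 216.98715209960938), 81.73319244384766)
[[ 0.667  0.012]
 [ 0.625 -0.349]
 [ 0.422 -0.322]
 [ 0.463  0.036]]
handle [[ 0.68798258 -0.13952286  0.057     ]]
371.64829954431775 318.17946388897354 236.29519733884544 2.2167
```

View pics/w0.png

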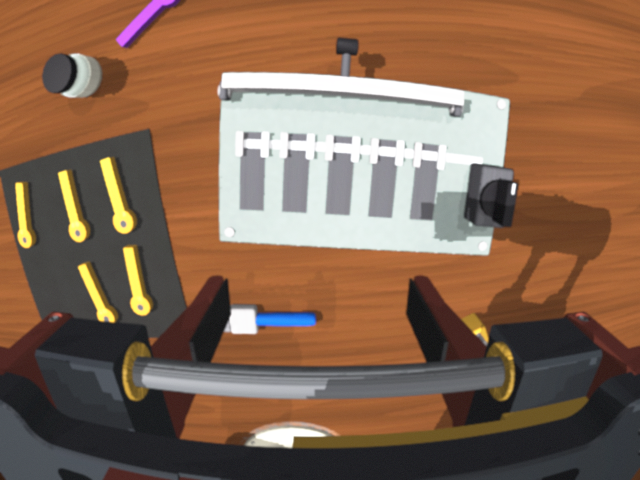

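```bash
cat >> h.py <<'E'
def bedT(B,p):  # bed (x0,y0,yaw rad), bed xyz -> world
    x,y,a=B; p=np.atleast_2d(np.float64(p)); c,s_=np.cos(a),np.sin(a)
    return np.c_[x+c*p[:,0]-s_*p[:,1],y+s_*p[:,0]+c*p[:,1],p[:,2]]
E
python3 - <<'E'
from h import *
import pickle; s=pickle.load(open("w0.pkl","rb"))
g=cv2.cvtColor(s["frame"],cv2.COLOR_RGB2GRAY)
hsv=cv2.cvtColor(s["frame"],cv2.COLOR_RGB2HSV)
m=cv2.inRange(hsv,(30,5,120),(110,60,255)); m[260:]=0; m[:,:200]=0;m[:,530:]=0
m=cv2.morphologyEx(m,cv2.MORPH_CLOSE,np.ones((5,5)))
c=max(cv2.findContours(m,cv2.RETR_EXTERNAL,cv2.CHAIN_APPROX_NONE)[0],key=cv2.contourArea)
P=onplane(s,c[:,0],.02,True)[:,:2]
def side(cond): 
    q=P[cond]; return q
# fit lines to left, bottom, right edges in an approximate bed frame
B0=np.array([0.544,-0.155]); a=np.radians(-6.6); Ri=np.array([[np.cos(a),np.sin(a)],[-np.sin(a),np.cos(a)]])
q=(P-B0)@Ri.T*1000
for nm,k,lo,along in(("left",1,q[:,1]>150,0),("right",1,q[:,1]<-150,0),("bottom",0,q[:,0]<-90,1),("top",0,q[:,0]>90,1)):
    w=q[lo&(abs(q[:,along])<(80 if along==0 else 150))]
    if len(w)<10: continue
    f=np.polyfit(w[:,along],w[:,k],1)
    for _ in range(4):
        e=abs(np.polyval(f,w[:,along])-w[:,k]); w=w[e<=max(1.5,np.percentile(e,80))]; f=np.polyfit(w[:,along],w[:,k],1)
    print(nm,len(w),"offset %.1f mm slope %.2f deg"%(f[1],np.degrees(f[0])))
for w in([228,88],[502,103],[484,246],[230,232]):
    x,y=w; p=g[y-8:y+9,x-8:x+9].astype(float); print(w,p.max(),np.median(p))
cv2.imwrite("pics/w0c.png",cv2.resize(s["frame"][25:275,200:530,::-1],None,fx=2.4,fy=2.4,interpolation=cv2.INTER_CUBIC))
E
```

```text
left 115 offset 187.3 mm slope -1.52 deg
right 41 offset -179.0 mm slope -6.12 deg
bottom 220 offset -105.2 mm slope 1.75 deg
top 48 offset 98.3 mm slope -3.33 deg
[228, 88] 255.0 167.0
[502, 103] 254.0 232.0
[484, 246] 255.0 232.0
[230, 232] 254.0 232.0
```

View pics/w0c.png

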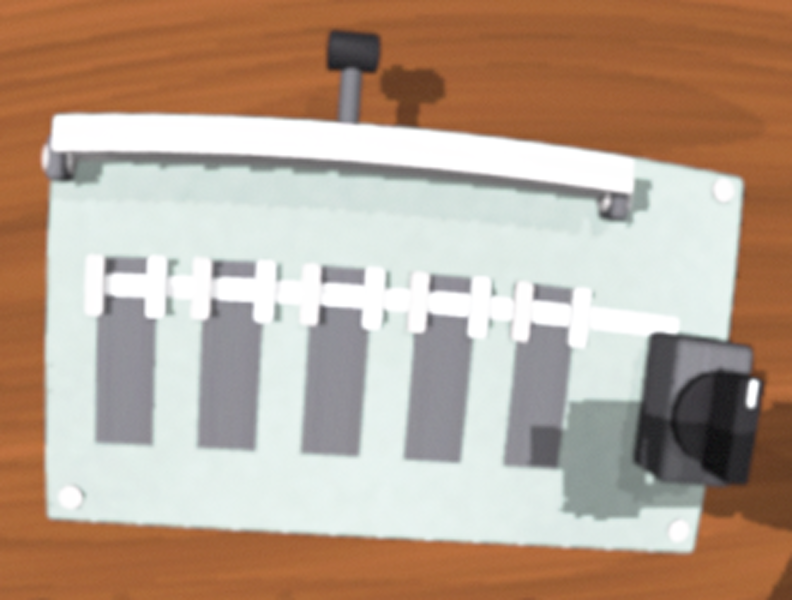

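```bash
python3 - <<'E'
from h import *
import pickle; s=pickle.load(open("w0.pkl","rb"))
hsv=cv2.cvtColor(s["frame"],cv2.COLOR_RGB2HSV)
m=cv2.inRange(hsv,(30,5,120),(110,60,255)); m[260:]=0; m[:,:200]=0;m[:,530:]=0
m=cv2.morphologyEx(m,cv2.MORPH_CLOSE,np.ones((5,5)))
c=max(cv2.findContours(m,cv2.RETR_EXTERNAL,cv2.CHAIN_APPROX_NONE)[0],key=cv2.contourArea)
P=onplane(s,c[:,0],.02,True)[:,:2]
B=np.array([0.544,-0.117,np.radians(-8.2)])
def inv(B,P): a=B[2]; return (P[:,:2]-B[:2])@np.array([[np.cos(a),-np.sin(a)],[np.sin(a),np.cos(a)]])
for it in range(3):
    q=inv(B,P)*1000; res={}
    for nm,k,sel in(("left",1,(abs(q[:,1]-150)<8)&(q[:,0]>-100)&(q[:,0]<55)),("bottom",0,(abs(q[:,0]+110)<8)&(q[:,1]<140)&(q[:,1]>-210)),
                    ("right",1,(abs(q[:,1]+225)<8)&(((q[:,0]>40)&(q[:,0]<105))|((q[:,0]<-65)&(q[:,0]>-105))))):
        w=q[sel]; f=np.polyfit(w[:,1-k],w[:,k],1); res[nm]=f; print(nm,len(w),f[1].round(1),np.degrees(f[0]).round(2))
    B[2]-=np.radians((res["bottom"][0]-res["left"][0])/2*57.3) if it<2 else 0
    dy=((res["left"][1]-150)+(res["right"][1]+225))/2; dx=res["bottom"][1]+110
    B[:2]=bedT(B,[dx/1000,dy/1000,0])[0,:2] if it<2 else B[:2]
print(B,np.degrees(B[2]))
px=lambda x,y:[x/2.4+200,y/2.4+25]
def show(nm,pts,z): print(nm,(inv(B,onplane(s,[px(*p) for p in pts],z,True))*1000).round(1).tolist())
show("rib4 & jaw4 low/high mid (z28)",[(312,324),(312,266),(374,329),(374,270),(94,314),(94,258),(155,317),(580,346),(580,290),(522,339)],.028)
show("slots bottom",[(302,453),(360,455),(96,442),(505,465)],.02)
show("handle",[(353,51)],.057); show("screws",[(70,497),(679,531),(723,189)],.02)
show("knob",[(705,430)],.09)
np.save("B.npy",B)
E
```

```text
left 123 149.7 0.36Traceback (most recent call last):
  File "<stdin>", line 14, in <module>
    raise TypeError("expected non-empty vector for x")
TypeError: expected non-empty vector for x
```

```bash
cat > fit.py <<'E'
from h import *
import pickle; s=pickle.load(open("w0.pkl","rb"))
hsv=cv2.cvtColor(s["frame"],cv2.COLOR_RGB2HSV)
m=cv2.inRange(hsv,(30,5,120),(110,60,255)); m[260:]=0; m[:,:200]=0;m[:,530:]=0
m=cv2.morphologyEx(m,cv2.MORPH_CLOSE,np.ones((5,5)))
c=max(cv2.findContours(m,cv2.RETR_EXTERNAL,cv2.CHAIN_APPROX_NONE)[0],key=cv2.contourArea)
P=onplane(s,c[:,0],.02,True)[:,:2]
B=np.array([0.549,-0.118,np.radians(-8.2)])
def inv(B,P): a=B[2]; return (P[:,:2]-B[:2])@np.array([[np.cos(a),-np.sin(a)],[np.sin(a),np.cos(a)]])
for it in range(3):
    q=inv(B,P)*1000; res={}; t=15 if it==0 else 6
    for nm,k,sel in(("left",1,(abs(q[:,1]-150)<t)&(q[:,0]>-95)&(q[:,0]<55)),("bottom",0,(abs(q[:,0]+110)<t)&(q[:,1]<140)&(q[:,1]>-210)),
                    ("right",1,(abs(q[:,1]+225)<t)&(((q[:,0]>40)&(q[:,0]<95))|((q[:,0]<-65)&(q[:,0]>-95))))):
        w=q[sel]
        if len(w)<5: print(nm,"none"); continue
        f=np.polyfit(w[:,1-k],w[:,k],1); res[nm]=f; print(nm,len(w),f[1].round(1),np.degrees(f[0]).round(2))
    if it==2: break
    B[2]-=(res["bottom"][0]-res["left"][0])/2
    dy=res["left"][1]-150
    if "right" in res: dy=(dy+res["right"][1]+225)/2
    B[:2]=bedT(B,[(res["bottom"][1]+110)/1000,dy/1000,0])[0,:2]
print(B,np.degrees(B[2]))
px=lambda x,y:[x/2.4+200,y/2.4+25]
def show(nm,pts,z): print(nm,(inv(B,onplane(s,[px(*p) for p in pts],z,True))*1000).round(1).tolist())
show("ribs/jaws",[(312,324),(312,266),(374,329),(374,270),(94,314),(94,258),(155,317),(580,346),(580,290),(522,339)],.028)
show("slots bottom",[(302,453),(360,455),(96,442),(505,465)],.02)
show("handle",[(353,51)],.057); show("screws",[(70,497),(679,531),(723,189)],.02)
show("knob",[(705,430)],.09)
np.save("B.npy",B)
E
python3 fit.py
```

```text
left 116 150.0 0.14
bottom 254 -104.7 0.2
right 67 -219.7 -0.72
left 116 147.3 0.16
bottom 254 -110.0 0.17
right 59 -222.8 -0.36
left 116 147.6 0.16
bottom 254 -110.0 0.16
right 59 -222.6 -0.36
[ 0.55464389 -0.11636326 -0.1436479 ] -8.230418303104905
ribs/jaws [[2.1, 9.2], [31.5, 11.0], [1.6, -22.3], [31.6, -20.2], [2.6, 120.6], [31.3, 121.3], [1.9, 88.8], [1.8, -132.3], [31.2, -129.1], [2.5, -99.9]]
slots bottom [[-67.1, 10.0], [-66.5, -20.8], [-66.7, 120.3], [-67.2, -100.4]]
handle [[136.6, -1.3]]
screws [[-98.2, 135.0], [-99.5, -212.4], [97.5, -212.1]]
knob [[-26.3, -180.9]]
```

```bash
cat >> h.py <<'E'
import os
B=np.load("B.npy") if os.path.exists("B.npy") else None
def yawd(): return np.degrees(B[2])
def W(x,y,z,up=.163): p=bedT(B,[x/1000,y/1000,z/1000+up])[0]; return p.tolist()
def line(x,y,z,dyaw=0,speed=.15,rot=True): r.servo_line(W(x,y,z),[180,0,yawd()+dyaw] if rot else None,speed=speed)
def over(x,y,z,dyaw=0): r.reach(W(x,y,z),[180,0,yawd()+dyaw])
def st(): 
    s=r.sense(); return "t=%.1f F=%s op=%.1f"%(s["clock"],np.round(s["contact_force"],1),s["opening"]*1000)
def hpos(j): a=.96+j; return 85-60*np.cos(a),32+60*np.sin(a)
E
python3 - <<'E'
from h import *
import h
b=bedT(B,[-.002,-.001,0])[0]; B[:2]=b[:2]; np.save("B.npy",B)
x,z=hpos(1.75)
over(x,0,z+90); line(x,0,z,speed=.15); print(st())
r.grab(10); print(st())
for j in np.linspace(1.75,0,12)[1:]:
    x,z=hpos(j); line(x,0,z,speed=.12)
    if j in(0,) or abs(j-.95)<.1: print(j,st())
r.let_go(); print(st())
line(x,0,z+80,speed=.25)
over(-60,0,330)
s=r.snapshot("wrist"); cv2.imwrite("pics/w1.png",s["frame"][:,:,::-1]); print(st())
import pickle; pickle.dump(s,open("w1.pkl","wb"))
E
```

```text
t=4.0 F=[0.2 0.2 0.6] op=87.9
t=5.0 F=[-0.6 -2.2 -0.8] op=24.2
0.9545454545454546 t=6.2 F=[-2.  -4.3  0.9] op=23.8
0.0 t=7.7 F=[-4.5 -4.7  5.3] op=24.1
t=8.8 F=[-1.  -0.7  0.1] op=87.8
t=10.2 F=[-0.4  0.1  0.5] op=87.5
```

View pics/w1.png

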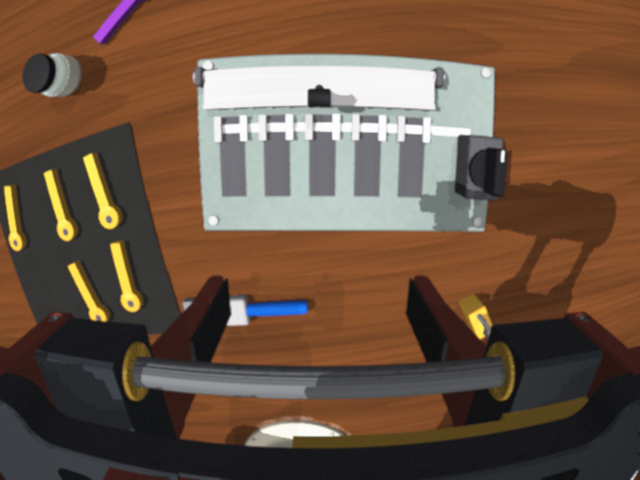

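```bash
cat >> h.py <<'E'
CH={1:-114,2:-59,3:-4,4:51,5:106}
def mat():
    s=r.snapshot("top"); return [b for b in blanks(s) if b[0][1]>.06 and b[0][0]>.25 and b[0][1]<.6]
def place(ch,deep):
    L=mat(); L.sort(key=lambda b:b[0][1]); print("mat",[(b[0].round(3).tolist(),b[1] and round(float(b[1]),1)) for b in L])
    L=[b for b in L if b[1] is not None]
    (x,y),yw=L[0][:2]; yw=float(yw); pz,qz=(.025,.0427) if deep else (.031,.0545)
    r.reach([x,y,.163+.11],[180,0,yw]); r.servo_line([x,y,.163+pz],speed=.2); r.grab(40); a=st()
    r.servo_line([x,y,.163+.15],speed=.25); o=r.sense()["opening"]
    if not .013<o<.02: print("MISSED",a,st()); return False
    over(-22,CH[ch],150); 
    line(-22,CH[ch],qz*1000+14,speed=.2)
    o=r.sense()["opening"]
    if not .013<o<.02: print("LOST",st()); return False
    line(-22,CH[ch],qz*1000,speed=.06); b=st()
    r.let_go(); line(-22,CH[ch],150,speed=.25); print(ch,a,b,st()); return True
E
python3 - <<'E'
from h import *
place(3,True)
over(-60,60,330); s=r.snapshot("wrist"); cv2.imwrite("pics/w2.png",s["frame"][:,:,::-1])
import pickle; pickle.dump(s,open("w2.pkl","wb"))
E
```

```text
mat [([0.536, 0.19], 2.0), ([0.403, 0.195], 0.0), ([0.383, 0.274], 5.9), ([0.53, 0.279], 0.1), ([0.529, 0.401], -5.7)]
3 t=13.3 F=[-0.1  0.3 -1.3] op=15.4 t=16.1 F=[ 3.  -0.5  4.5] op=15.4 t=17.9 F=[-0.4  0.4 -0.2] op=87.6
```

View pics/w2.png

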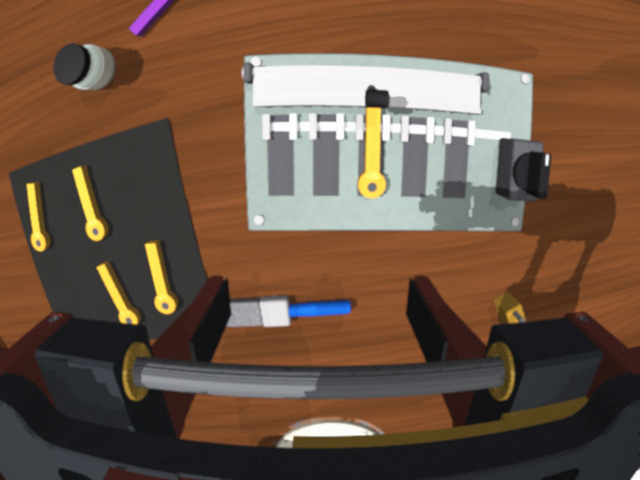

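```bash
python3 - <<'E'
t=open("h.py").read()
old=t[t.index("        ctr,(w,h),_=cv2"):t.index("    return out")]
new='''        ctr,(w,h),_=cv2.minAreaRect(np.float32(P*1000)); L,W_=max(w,h),min(w,h)
        if not(90<L<130 and 25<W_<50): out.append((P.mean(0).round(4),None,round(L),round(W_))); continue
        f=np.zeros_like(m); cv2.drawContours(f,[c],-1,255,-1); v,u_=np.nonzero(f)
        Q=onplane(s,np.c_[u_,v],z,fish)[:,:2]*1000; mu=Q.mean(0); u=np.linalg.eigh(np.cov((Q-mu).T))[1][:,1]
        k=(P*1000-mu)@u                          # centroid lies nearer the bow
        if k.max()<-k.min(): u=-u; k=-k
        out.append(((mu+u*((k.max()+k.min())/2-7))/1000,float(np.degrees(np.arctan2(u[1],u[0]))),round(L),round(W_)))
'''
t=t.replace(old,new)
t+='''
def inbed(p): a=B[2]; return (np.array(p)[:2]-B[:2])@np.array([[np.cos(a),-np.sin(a)],[np.sin(a),np.cos(a)]])*1000
def show(s,fish=True):
    for b in blanks(s,.032 if fish else .03,fish):
        if b[1] is not None and b[0][1]<.06: 
            o=inbed(b[0]); d=b[1]-yawd(); print("in bed: origin",o.round(1),"yaw %.1f"%d,"tip",(o+62*np.array([np.cos(np.radians(d)),np.sin(np.radians(d))])).round(1),b[2:])
'''
open("h.py","w").write(t)
E
python3 - <<'E'
from h import *
import pickle; show(pickle.load(open("w2.pkl","rb")))
place(5,True); place(1,False); show(r.snapshot("top"),False)
E
```

```text
in bed: origin [-354.8 -250.9] yaw 11.6 tip [-294.1 -238.4] (126, 39)
in bed: origin [-17.5  -3. ] yaw 0.1 tip [44.5 -2.9] (108, 33)
mat [([0.403, 0.194], -3.3), ([0.383, 0.276], 10.1), ([0.53, 0.28], 3.5), ([0.529, 0.398], -10.7)]
5 t=21.7 F=[0.2 1.1 0.3] op=15.5 t=24.4 F=[ 0.2  0.3 -2.1] op=15.6 t=26.1 F=[-0.1 -0.7  0.1] op=87.9
mat [([0.383, 0.276], 10.3), ([0.53, 0.28], 3.6), ([0.529, 0.398], -10.6)]
1 t=29.1 F=[-0.4 -0.8 -0.5] op=15.4 t=32.5 F=[ 0.2 -0.6 -2.3] op=15.3 t=34.2 F=[-0.7  0.4 -0.2] op=87.6
in bed: origin [-17.6  -4.7] yaw -0.5 tip [44.4 -5.2] (111, 31)
in bed: origin [-21.5 105.3] yaw -0.0 tip [ 40.5 105.3] (109, 31)
```

```bash
python3 - <<'E'
from h import *
place(2,False) and place(4,False)
over(-80,-20,330); s=r.snapshot("wrist"); cv2.imwrite("pics/w3.png",s["frame"][:300,:,::-1]); show(s); print(st())
E
```

```text
mat [([0.53, 0.28], 3.6), ([0.529, 0.398], -10.7)]
2 t=37.8 F=[-0.4 -0.3 -0.3] op=15.2 t=41.1 F=[-0.  -0.2 -3.3] op=15.2 t=42.8 F=[-0.1 -0.9  0.3] op=87.8
mat [([0.529, 0.398], -10.5)]
4 t=46.5 F=[-0.2  1.1 -0.6] op=15.3 t=49.8 F=[-0.1 -0.2 -2.6] op=15.5 t=51.5 F=[ 1.  -0.7 -0.7] op=87.8
in bed: origin [-375.1 -331.1] yaw 12.2 tip [-314.5 -318. ] (125, 38)
in bed: origin [-19.8 105.8] yaw 0.4 tip [ 42.2 106.2] (108, 34)
in bed: origin [ -20.3 -112.7] yaw 0.2 tip [  41.7 -112.4] (109, 35)
in bed: origin [-19.8 -58.2] yaw 0.0 tip [ 42.2 -58.2] (109, 32)
t=52.4 F=[ 0.3 -0.7 -0.5] op=87.8
```

View pics/w3.png

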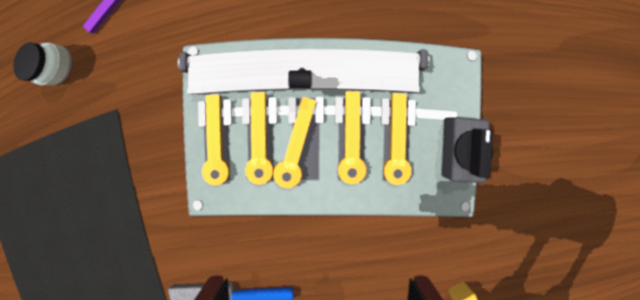

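The wrist image shows that the blank in channel 3 has been knocked: bow at about (287,176), against its left neighbour's bow, with the tip at (306,102). The other four lie straight. I'll measure it, then nudge its shank back with closed fingers.

```bash
cat >> h.py <<'E'
def rowy(s,x,z=.034):
    "yellow intervals along bed y at bed x, seen at height z"
    ys=np.arange(-150,150,.5); uv=project(s,bedT(B,np.c_[np.full(len(ys),x/1000),ys/1000,np.full(len(ys),z)]),True)
    hsv=cv2.cvtColor(s["frame"],cv2.COLOR_RGB2HSV); m=cv2.inRange(hsv,(18,110,80),(34,255,255))
    v=cv2.remap(m,np.float32(uv[None,:,0]),np.float32(uv[None,:,1]),cv2.INTER_LINEAR)[0]>127
    e=np.flatnonzero(np.diff(np.r_[0,v,0].astype(int))); return [(float(ys[a]),float(ys[b-1])) for a,b in zip(e[::2],e[1::2])]
E
python3 - <<'E'
from h import *
r.grab(10); over(-80,0,300,90); s=r.snapshot("wrist"); cv2.imwrite("pics/w4.png",s["frame"][:,:,::-1])
for x in(-60,-50,-40,-27,-17,-7,20,35): print(x,rowy(s,x))
show(s); print(st())
E
```

```text
-60 [(-71.5, -60.0), (-56.5, -40.5), (2.0, 14.0), (24.5, 52.0), (53.5, 67.5), (92.0, 120.5)]
-50 [(-128.5, -115.5), (-110.5, -92.5), (-74.5, -60.0), (-55.5, -39.0), (3.0, 49.0), (56.0, 68.5), (90.0, 104.5), (109.5, 123.0)]
-40 [(-123.5, -98.5), (-69.5, -44.5), (4.5, 23.5), (40.5, 65.0), (94.5, 119.0)]
-27 [(-120.5, -99.5), (-67.0, -46.5), (1.0, 19.0), (43.0, 61.5), (98.5, 115.5)]
-17 [(-120.5, -99.5), (-67.0, -46.5), (-2.5, 15.5), (43.0, 61.5), (97.5, 115.0)]
-7 [(-121.0, -99.5), (-67.0, -45.0), (-5.5, 13.5), (43.5, 60.5), (98.0, 115.0)]
20 [(-120.0, -100.0), (-66.0, -46.5), (-12.5, 4.5), (44.0, 60.5), (99.0, 114.5)]
35 [(-120.5, -99.0), (-66.0, -46.5), (43.5, 60.0), (98.5, 114.0)]
in bed: origin [-244.6 -380.1] yaw 176.7 tip [-306.5 -376.5] (104, 28)
in bed: origin [ -14.5 -110.7] yaw -1.1 tip [  47.5 -111.9] (97, 36)
in bed: origin [-19.8 -57. ] yaw -0.1 tip [ 42.2 -57.1] (111, 35)
in bed: origin [-19.9 106.6] yaw 0.2 tip [ 42.1 106.8] (110, 32)
t=55.1 F=[ 0.2 -0.4  0.2] op=1.0
```

```bash
python3 - <<'E'
from h import *
line(-19,29.5,75,90,speed=.25); line(-19,29.5,45,90,speed=.15); print(st())
r.servo_line(W(-19,29.5,43.5),speed=.1); print(st())
line(-19,14,43.5,90,speed=.05); print(st())
line(-19,19,43.5,90,speed=.1); line(-19,19,100,90,speed=.25)
over(-80,0,300,90); s=r.snapshot("wrist"); cv2.imwrite("pics/w5.png",s["frame"][:,:,::-1])
for x in(-60,-40,-27,-17,-7,0,20,35): print(x,rowy(s,x))
show(s); print(st())
E
```

```text
t=56.6 F=[ 0.3 -0.  -0.4] op=0.3
t=56.8 F=[-0.2 -0.3 -0.3] op=0.4
t=57.3 F=[ 0.2 -0.5  1. ] op=0.6
-60 [(-72.5, -59.5), (-57.0, -40.5), (-21.0, -10.0), (0.5, 13.5), (37.5, 67.0), (91.5, 120.5)]
-40 [(-123.5, -98.0), (-69.0, -44.0), (-14.0, 5.0), (40.0, 64.0), (95.0, 118.5)]
-27 [(-121.5, -99.0), (-66.5, -46.5), (-14.0, 5.0), (43.5, 60.5), (97.5, 114.5)]
-17 [(-120.0, -99.0), (-67.0, -46.5), (-15.0, 4.0), (43.5, 61.0), (97.5, 115.0)]
-7 [(-122.0, -99.5), (-67.0, -46.5), (-15.0, 4.0), (44.0, 61.0), (98.0, 115.5)]
0 [(-120.5, -99.5), (-67.0, -46.5), (-15.0, 4.0), (43.0, 61.5), (97.5, 114.5)]
20 [(-119.5, -101.0), (-66.0, -47.0), (-15.0, 2.0), (44.5, 60.0), (98.0, 114.5)]
35 [(-120.0, -100.0), (-66.0, -46.5), (-14.5, 1.5), (44.0, 60.5), (98.0, 114.5)]
in bed: origin [ -14.3 -110.7] yaw -1.2 tip [  47.6 -111.9] (100, 35)
in bed: origin [-19.8 -57. ] yaw 0.1 tip [ 42.2 -57. ] (111, 34)
in bed: origin [-25.2  -5.2] yaw -1.5 tip [36.8 -6.8] (110, 34)
in bed: origin [-19.5  52.3] yaw -0.2 tip [42.5 52.1] (110, 33)
in bed: origin [-19.8 106.5] yaw -0.0 tip [ 42.2 106.4] (110, 32)
t=58.8 F=[ 0.8 -0.  -0.7] op=0.4
```

View pics/w5.png

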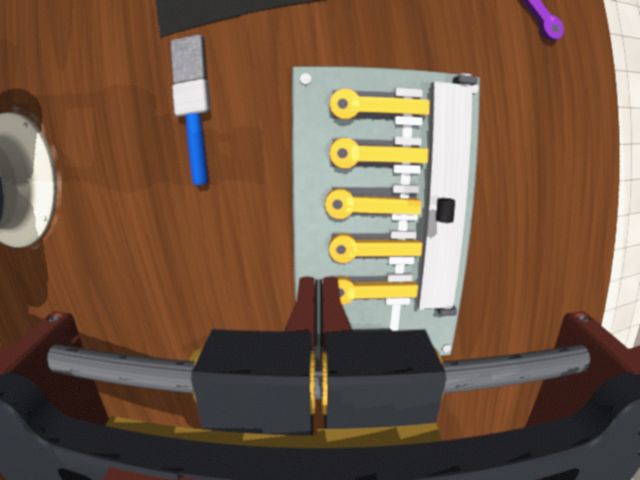

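```bash
cat >> h.py <<'E'
def push(ch,y=None,lim=4,xmax=-74):
    y=CH[ch] if y is None else y; ax=np.array([np.cos(B[2]),np.sin(B[2]),0])
    line(-98,y,75,90,speed=.3); line(-98,y,43.5,90,speed=.2)
    f0=r.sense()["contact_force"]@ax; line(-86,y,43.5,90,speed=.05); x=-86
    while x<xmax:
        x+=.7; r.servo_line(W(x,y,43.5),speed=.03); f=-(r.sense()["contact_force"]@ax-f0)
        if f>lim: break
    print("push",ch,"stop x %.1f force %.1f"%(x,f)); line(-98,y,43.5,90,speed=.15); line(-98,y,75,90,speed=.3)
E
python3 - <<'E'
from h import *
for ch in(3,4,5): push(ch)
over(-80,0,300,90); s=r.snapshot("wrist"); show(s); print(st())
E
```

```text
push 3 stop x -74.1 force 5.1
push 4 stop x -74.1 force 6.0
push 5 stop x -73.4 force 5.8
in bed: origin [ -14.4 -110.8] yaw -1.3 tip [  47.6 -112.1] (98, 37)
in bed: origin [-19.7 -56.9] yaw 0.1 tip [ 42.3 -56.8] (111, 34)
in bed: origin [-17.2  -5.2] yaw -1.7 tip [44.8 -7.1] (110, 33)
in bed: origin [-16.5  52.2] yaw -0.3 tip [45.5 51.9] (110, 33)
in bed: origin [-16.5 106.5] yaw 0.1 tip [ 45.5 106.6] (110, 33)
t=78.2 F=[-0.3 -0.7 -0. ] op=0.6
```

```bash
python3 - <<'E'
from h import *
for ch in(2,1): push(ch,xmax=-72.5)
over(-80,-40,300,0); s=r.snapshot("wrist"); show(s); cv2.imwrite("pics/w6.png",s["frame"][:300,:,::-1]); print(st())
for x in(0,30): print(rowy(s,x))
E
```

```text
push 2 stop x -74.1 force 5.7
push 1 stop x -74.1 force 5.1
in bed: origin [-16.6 105.4] yaw 0.3 tip [ 45.4 105.7] (108, 33)
in bed: origin [-16.9  51.4] yaw 0.0 tip [45.1 51.5] (108, 34)
in bed: origin [ -17.1 -112.8] yaw 0.2 tip [  44.9 -112.6] (109, 33)
in bed: origin [-17.6 -58.2] yaw -0.1 tip [ 44.4 -58.3] (109, 32)
in bed: origin [-16.4  -6.1] yaw -1.6 tip [45.5 -7.8] (111, 32)
t=92.1 F=[-0.5  0.4 -0.4] op=0.4
[(-122.0, -103.5), (-67.0, -49.5), (-15.5, 1.5), (42.0, 60.5), (95.0, 115.0)]
[(-121.5, -103.5), (-67.0, -49.0), (-15.5, 1.5), (41.5, 60.0), (95.5, 114.0)]
```

View pics/w6.png

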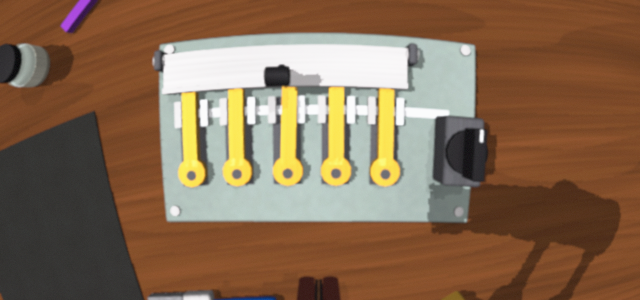

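```bash
python3 - <<'E'
from h import *
r.let_go(); over(-20,-195,180); line(-20,-195,93,speed=.15); r.grab(40); print(st())
for d in(-15,-30,-45,-58,-68.5):
    r.reach(W(-20,-195,93),[180,0,yawd()+d]); s=r.sense(); print(d,st(),np.round(s["torque"],2))
r.wait(.3); r.let_go(); line(-20,-195,190,-68.5,speed=.25)
over(-80,-40,300,0); s=r.snapshot("wrist"); show(s); cv2.imwrite("pics/w7.png",s["frame"][:300,:,::-1]); print(st())
E
```

```text
t=96.2 F=[ 0.3 -0.6  5.4] op=13.6
-15 t=96.5 F=[-0.4 -1.4  5.2] op=13.9 [-0.12  0.02  0.19]
-30 t=96.9 F=[-0.1 -2.7  5.7] op=13.7 [-0.31  0.17  0.05]
-45 t=97.2 F=[-2.7 -3.1  4.7] op=13.9 [-0.38  0.33 -0.03]
-58 t=97.6 F=[-3.8 -4.1  6. ] op=13.9 [-0.46  0.52 -0.12]
-68.5 t=97.9 F=[-5.1 -5.4  6.4] op=13.8 [-0.56  0.71  0.56]
in bed: origin [-350.6 -330.9] yaw 12.8 tip [-290.2 -317.1] (115, 36)
in bed: origin [-16.5 109. ] yaw 0.5 tip [ 45.5 109.6] (108, 35)
in bed: origin [-16.8  54.6] yaw 0.1 tip [45.2 54.8] (108, 34)
in bed: origin [ -17.6 -109.3] yaw -0.1 tip [  44.4 -109.4] (108, 34)
in bed: origin [-16.9 -54.6] yaw -0.0 tip [ 45.1 -54.6] (108, 33)
in bed: origin [-16.4   0.1] yaw 0.1 tip [45.6  0.2] (111, 32)
t=100.9 F=[-0.2  0.4 -0.4] op=87.6
```

View pics/w7.png

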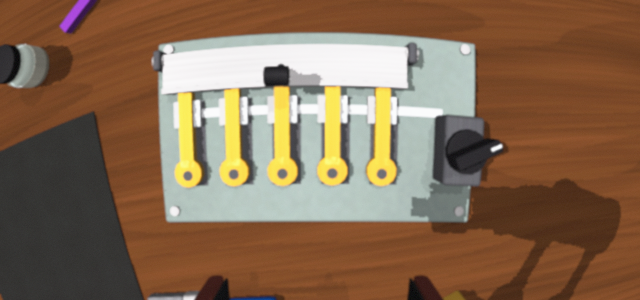

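```bash
python3 - <<'E'
from h import *
x,z=hpos(0); over(x,0,z+80); line(x,0,z,speed=.15); r.grab(10); print(st())
for j in np.linspace(0,1.73,14)[1:]:
    x,z=hpos(j); line(x,0,z,speed=.1)
print(st()); r.let_go(); line(x,0,z+100,speed=.25)
over(-80,-40,300,0); s=r.snapshot("wrist"); show(s); cv2.imwrite("pics/w8.png",s["frame"][:300,:,::-1]); print(st())
E
```

```text
t=103.4 F=[ 0.4 -2.2 -0.9] op=23.8
t=106.6 F=[ 5.6 -5.4  3.4] op=24.1
in bed: origin [-349.  -329.3] yaw 11.9 tip [-288.4 -316.5] (118, 35)
in bed: origin [-17.1 109. ] yaw 0.6 tip [ 44.9 109.7] (108, 35)
in bed: origin [-17.3  54.6] yaw 0.3 tip [44.7 54.9] (109, 34)
in bed: origin [ -17.7 -109.2] yaw -0.1 tip [  44.3 -109.3] (109, 33)
in bed: origin [-17.7   0. ] yaw -0.1 tip [44.3 -0.1] (108, 33)
in bed: origin [-17.5 -54.5] yaw 0.0 tip [ 44.5 -54.5] (109, 33)
t=109.3 F=[ 0.   0.5 -0.4] op=87.7
```

View pics/w8.png

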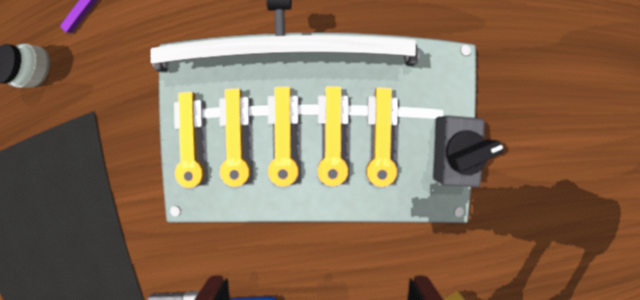

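The last picture shows the leaf up, the knob clamped, and all five blanks at the gauge line. Handing in.

```bash
python3 -c "
from station import r
r.hand_in()"
```

```text
the job is handed in; nothing more can be done
```

The clamp bed is set up and the job was handed in at about 109 s of the 208 s allowed; it reports no verdict.

I flipped the gauge leaf down and laid all five yellow blanks in channels 3, 5, 1, 2 and 4, in that order. I then pushed each one up to the leaf until I felt contact at about 5–6 N. With the blanks there I turned the knob through its click and swung the leaf back up.

- **One problem on the way:** the blank in channel 3 was found knocked askew after the others were in. I nudged it back with closed fingers before pushing it to the leaf.
- **Blanks:** the last wrist view put every tip at x between 44.3 and 44.9 mm, with yaw within 0.6°. Centre lines were within about 1 mm of the clamped positions.
- **Knob and leaf:** the same view showed the knob turned and staying, and the leaf up. I took both by eye rather than measuring their angles.
- **Padlock and jar:** the robot never worked near them, and they showed no movement in the pictures. I did not measure their positions.
- **Where readings disagreed:** the plate's edges and the rib positions put the bed origin 2–3 mm apart. I used a compromise between them, and the contact pushes and the clamped positions agreed with it to about 1 mm.

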